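# Lubricate, unlock and present the dial padlock

## Task

Press the nozzle cap of the bolted-down lubricant canister right down and let it come up again, then turn the padlock's dial until its white pointer is clicked into the notch at the index mark beside the shackle. Pull the shackle straight up to open the lock, lift the lock out of its dock by the opened shackle and finish holding it still and about upright, at least 10 cm above where it sat. Do not let go of it, and leave the other things where they stand.

Things in the scene. Friction and masses are not known exactly. Their poses are not given: they have to be found in the camera images.
- dock: Grey plate 92x162x8 mm fixed to the trolley, with a black-walled nest in which the padlock lies; nest floor 8 mm, walls up to 21 mm above the trolley top. Origin: centre of the underside; its y is the long way of the plate. The canister stands off its -y end.
- lock: The loose padlock, 0.35 to 0.6 kg: aluminium case 54x124x34 mm (x, y, z), lying in the nest with about 2 mm play, shackle and dial on its upper face. Origin: centre of the case's underside; z up, y along the case from the dial end (-y) to the shackle end (+y). Includes dial and shackle.
- lock_center (a point): Centre of the padlock's case (17 mm above its underside), axes as lock.
- dial_grip (a point): Middle of the dial's upright black grip bar, 44 mm long, 11 thick, 22 tall; point 11 mm below its top, 10 mm above the dial's round skirt (50 mm across). Turns with the dial: y runs along the bar to the white pointer end, z up. It is 34 mm from the case's middle towards -y, 51.5 mm above its underside. The index mark is a small dark raised block on the case by the skirt, on the +y (shackle) side.
- dial (a joint): Dial angle, rad, counter-clockwise from above positive; 0 = pointer at the index mark (open notch). The released dial snaps into notches every 0.524 rad; click torque about 0.04 N m. It starts one to three notches off on the positive side, so turn it clockwise, the bar pinched across its thickness. The shackle is blocked unless the dial is within about 0.15 of 0.
- shackle_bow (a point): Middle of the shackle's bow, a round steel bar 9 mm thick. Its straight part runs 14 mm along the lock's x, then bends down into two legs, 17 mm either side. Shut, this point is 34 mm above the case's top (68 mm above its underside), 38 mm from the case's middle towards +y; it moves with the shackle. Axes as lock. Pinch the bow along the lock's y.
- shackle (a joint): How far the shackle is out of the case, m: 0 shut, 0.024 fully open (stop). With the dial in the open notch it slides up against about 1.3 N of friction and stays where left; pulled up, the shackle comes out first, then the case hangs from it. With the dial elsewhere it moves under 2 mm and the lock comes up still shut.
- can: Lubricant canister, aluminium, 50 mm across, fixed on a 66 mm square foot; with its cap 125 mm tall. Origin: centre of the underside, z up; the nozzle points along its +y, towards the padlock.
- cap_top (a point): Centre of the top of the canister's white nozzle cap (27 mm across, top 125 mm above the trolley when up); moves with the cap.
- cap (a joint): How far the nozzle cap is pressed down, m: 0 up, 0.006 fully down. Spring: 1 N to start, about 5 N fully down; it comes up by itself.
- petri_dish: Bystander: small clear dish with lid, 60 mm across, 15 high. Origin: centre of the underside.
- dye_bung: Bystander: brown rubber bung, 33 mm across, 30 high. Origin: centre of the underside.
- dropper_bottle_1: Bystander: brown dropper bottle, 33 mm across, 91 high. Origin: centre of the underside.
- carton_tr_1: Bystander: small white carton, 60x90x80 mm. Origin: centre of the underside.
- bench_timer: Bystander: flat bench timer, 62x66x21 mm. Origin: centre of the underside.
- coplin_jar: Bystander: lidded glass staining jar, 62 mm across, 118 high. Origin: centre of the underside.
- coverslip_box: Bystander: small square box, 52x52x23 mm. Origin: centre of the underside.
- strip_pot: Bystander: pot with black screw cap, 43 mm across, 87 high. Origin: centre of the underside.

How it is judged:
By the outcome, as a careful person would: the job done as asked, in the order asked, and still so for the second after the job is handed in, while the arm keeps its last pose, push and grip.
It also fails if it takes over 50 s, if anything falls off the work surface, if the arm or the gripper's body presses on something with over 40 N, if the wrist force passes 120 N, or if a joint passes its speed limit or range.

## Robot

A 7-joint arm with a two-finger parallel gripper is mounted at the origin on a cart in front of the work surface, level with it; the furniture and walls round the work are solid. World frame = base frame: x ahead of the robot, y to its left, z up, the work surface at z = 0. Lengths are in m, angles in rad, forces in N, time in s.
With the tool pointing down it reaches from about 0.425 to 0.875 m from the base axis. Payload 4.7 kg.
Tool frame: the origin (TCP) lies at the very end of the fingers, on their centre line; the grasp point (between the pads) lies behind it (ctrl.tcp_to_grasp is the y of the grasp point in the tool frame, in m); y points along the fingers, x is the direction in which the jaws open and shut, and the axes are right-handed (so a half turn about y gives the same grasp; the last joint's range is limited). The gripper opens to 87 mm and grips with 3 to 60 N. Pads are 19 mm wide; open, the fingers measure 117 mm over their backs; the gripper's body (75 mm by 190 mm) begins 51 mm behind the grasp point.
Start: joints at [-1.186, 0.321, -0.07, 1.45, 0.023, 1.371, -0.057], TCP at [0.236, 0.606, 0.223] pointing down, gripper open.
Joint ranges: [-2.86, 2.86], [-0.3, 2.09], [-1.38, 1.24], [0.06, 2.45], [-1.56, 4.7], [0.09, 2.05], [-2.69, 2.69]. Speed limits (rad/s): [2.57, 2.57, 3.14, 3.14, 3.14, 3.14, 3.14].

## Interface

Orientations are given as a rotation vector (axis times angle).
In Python, from bench import ctrl, get_image, workorder gives the robot as it stands.
- The arm moves only by the tool drive_tool, never from a script. Its argument "increments" is text: rows parted by semicolons, each of 5 numbers parted by spaces: the shift along the tool's x, y, z in mm, then the turn about the tool's y in degrees, then the closure in counts, from 0 (fully open) to 255 (shut). In form: tx ty tz yaw fingers; .... A call has 1 to 20 rows; each row shifts and turns the commanded pose from where the row before left it, along the tool's axes as they then stand; what a row does not reach is not made up. A row lasts 1/8 s, in which the tool goes at most 62.5 mm and 10.7 degrees, less where a joint would pass 70% of its speed; a pose out of reach is approached as far as the arm can. A call is refused whole if a number of a shift passes 62.5 or a number of a turn 10.7, either way. A call with a gripper value outside its range is refused whole. The fingers move at their own pace and stop on an object; "squeeze" is the grip in N (left out, the last holds). Time passes only in rows, so rows that do not move let the fingers close. It gives the time, the measured TCP pose, the force and the opening at its end, in the units of the state.
- ctrl.get_state(): the state, without advancing time (a new reading comes with each control period).
- get_image(name): name is "scene" or "side" or "wrist"; returns a dict with "img" (384x512x3 uint8, red, green, blue), "mtx" (3x3 intrinsics, pixels), "camera_from_world" (4x4, takes a point from world to camera coordinates). Camera axes: x right, y up, looking along -z (the intrinsics and any distortion apply to the point x, -y, -z); pixel columns grow to the right and rows downward; lengths in m; the calibration is good to about 2 mm. A picture is of the moment at which its call begins. There is no depth.
- workorder.close_job(): hands the job in, once; it reports no verdict.
The state is a dict: "time": time; "joint_positions": joint angles; "qd": joint speeds; "joint_torque": joint torques, N m; "position": TCP position; "tool_rot": TCP orientation; "ft_force": force on the tool from outside, world axes, zero at the start; "torque": the same for the moment, N m; "grip_width": opening from 0.0 (shut) to 1.0 (fully open).
Only numpy, scipy, OpenCV 4.12 (cv2) and the standard library are available. Lean on these libraries where they do the work, as an engineer would, in place of code of your own. Each camera call takes 0.05 s, during which the arm holds its last target.

## Working session

There is one attempt and no reset: what is moved stays moved. The work goes in short steps, Python scripts to look and compute and a tool call to move; the robot and the scene stay as the last step left them, time stands still between calls to the robot, and variables do not carry over. Pictures are saved under pics/ and viewed, and the job is handed in when it is done.

Besides the shell and the picture viewer there is one more tool, called after "Emit:" as name(argument=value, ...), one argument or row to a line, values as JSON. drive_tool: Moves the arm, as the interface text tells. Its arguments: {"type":"object","properties":{"increments":{"type":"string"},"squeeze":{"type":"number"}},"required":["increments"]}

```bash
mkdir -p pics; ls; cat > h.py <<'E'
import numpy as np,cv2
from bench import ctrl,get_image,workorder
from scipy.spatial.transform import Rotation as R
def snap(name,fn,crop=None,s=1):
    d=get_image(name); im=d["img"][:,:,::-1].copy()
    np.savez('pics/'+fn+'.npz',mtx=d["mtx"],T=d["camera_from_world"],img=im)
    if crop: im=im[crop[1]:crop[3],crop[0]:crop[2]]
    im=cv2.resize(im,None,fx=s,fy=s,interpolation=cv2.INTER_CUBIC); cv2.imwrite('pics/'+fn+'.png',im); return d
def proj(fn,P):
    d=np.load('pics/'+fn+'.npz'); P=np.atleast_2d(P); c=(d['T']@np.c_[P,np.ones(len(P))].T)[:3]
    q=d['mtx']@np.array([c[0],-c[1],-c[2]]); return (q[:2]/q[2]).T
def ray(fn,uv):
    d=np.load('pics/'+fn+'.npz');T=d['T'];Ri=T[:3,:3].T;o=-Ri@T[:3,3]
    v=np.linalg.inv(d['mtx'])@np.array([uv[0],uv[1],1]); return o,Ri@np.array([v[0],-v[1],-v[2]])
def atz(fn,uv,z):
    o,v=ray(fn,uv); return o+v*(z-o[2])/v[2]
def st():
    s=ctrl.get_state(); 
    for k in s: print(k,np.round(s[k],4))
    print(np.round(R.from_rotvec(s['tool_rot']).as_matrix(),3))
E
python3 - <<'E'
from h import *
st();print(ctrl.tcp_to_grasp)
for n in ("scene","side","wrist"):
    d=snap(n,n+"0",s=1.5); print(n,d["mtx"].round(1).tolist(),np.round(d["camera_from_world"],3).tolist(),[k for k in d])
E
```

```text
pics
time 0.0
joint_positions [-1.1859  0.3218 -0.0701  1.4517  0.0226  1.3708 -0.0569]
qd [-0.0009  0.0014 -0.      0.0006  0.0004  0.0008  0.0003]
joint_torque [-8.00000e-04 -4.91273e+01 -4.04500e-01 -3.12530e+01 -6.40000e-02
  4.35000e-02  1.00000e-04]
position [0.2354 0.6053 0.2215]
tool_rot [-1.3633 -0.9308  0.9332]
ft_force [-0.55   -0.6665  0.2954]
torque [ 0.0368 -0.0148  0.0217]
grip_width 0.9976
[[ 0.362 -0.001 -0.932]
 [ 0.932 -0.002  0.362]
 [-0.002 -1.    -0.   ]]
-0.0187
scene [[457.4, 0.0, 261.3], [0.0, 457.4, 195.6], [0.0, 0.0, 1.0]] [[0.605, -0.796, 0.006, -0.311], [0.554, 0.426, 0.715, -0.357], [-0.572, -0.43, 0.699, -1.019], [0.0, 0.0, 0.0, 1.0]] ['img', 'mtx', 'camera_from_world']
side [[369.8, 0.0, 254.1], [0.0, 369.8, 189.9], [0.0, 0.0, 1.0]] [[0.899, -0.437, 0.024, -0.479], [0.142, 0.343, 0.929, -0.168], [-0.414, -0.832, 0.37, -0.758], [0.0, 0.0, 0.0, 1.0]] ['img', 'mtx', 'camera_from_world']
wrist [[288.2, 0.0, 252.2], [0.0, 288.2, 186.9], [0.0, 0.0, 1.0]] [[0.362, 0.932, -0.001, -0.649], [-0.896, 0.348, -0.276, 0.034], [-0.257, 0.101, 0.961, -0.391], [0.0, 0.0, 0.0, 1.0]] ['img', 'mtx', 'camera_from_world']
```

View pics/scene0.png

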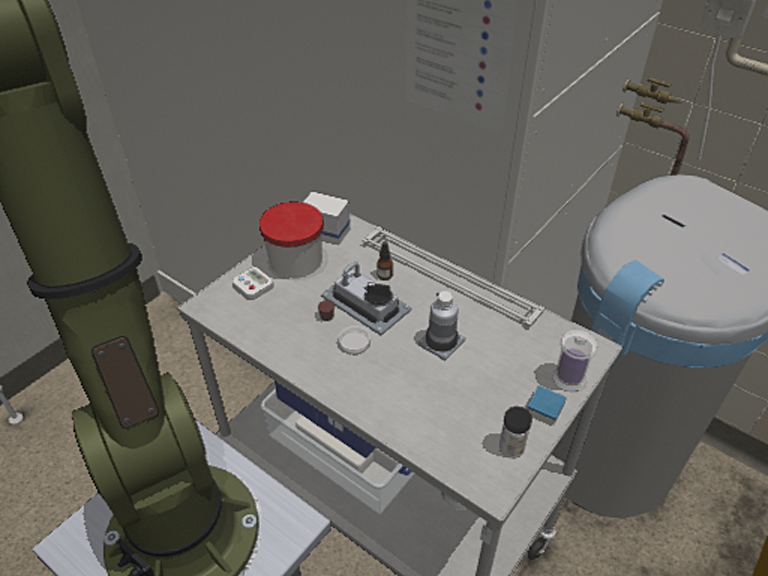

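View pics/side0.png

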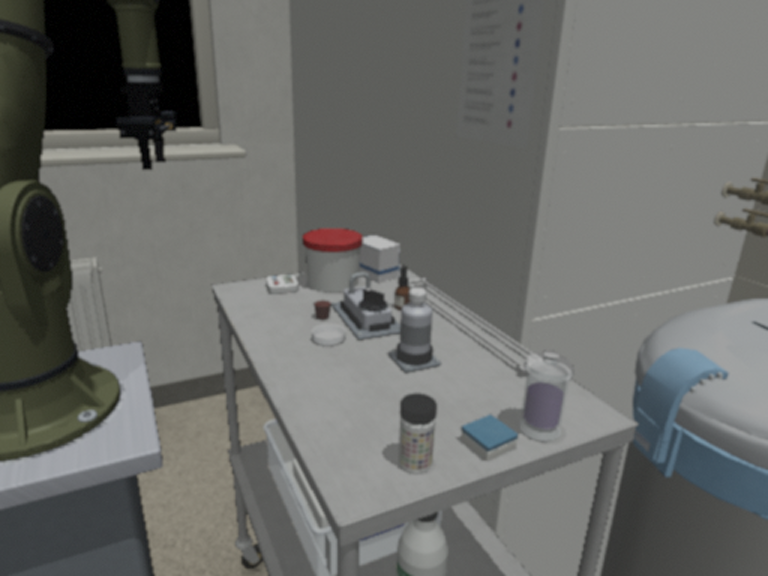

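View pics/wrist0.png

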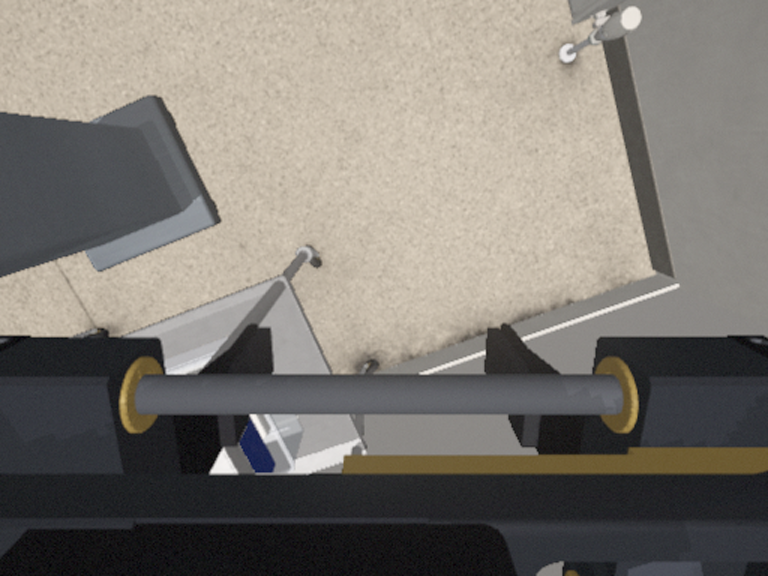

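```bash
python3 - <<'E'
from h import *
for fn,c in(("scene0",(200,140,320,240)),("side0",(200,165,310,255))):
    im=np.load('pics/'+fn+'.npz')['img'][c[1]:c[3],c[0]:c[2]]
    im=cv2.resize(im,None,fx=6,fy=6,interpolation=cv2.INTER_CUBIC)
    for k in range(0,im.shape[1],60): cv2.putText(im,str(c[0]+k//6),(k,10),0,.4,(0,255,255),1);cv2.line(im,(k,12),(k,18),(0,255,255),1)
    for k in range(0,im.shape[0],60): cv2.putText(im,str(c[1]+k//6),(0,k+5),0,.4,(0,255,255),1)
    cv2.imwrite('pics/'+fn+'c.png',im)
E
```

```text
(no output)
```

View pics/scene0c.png

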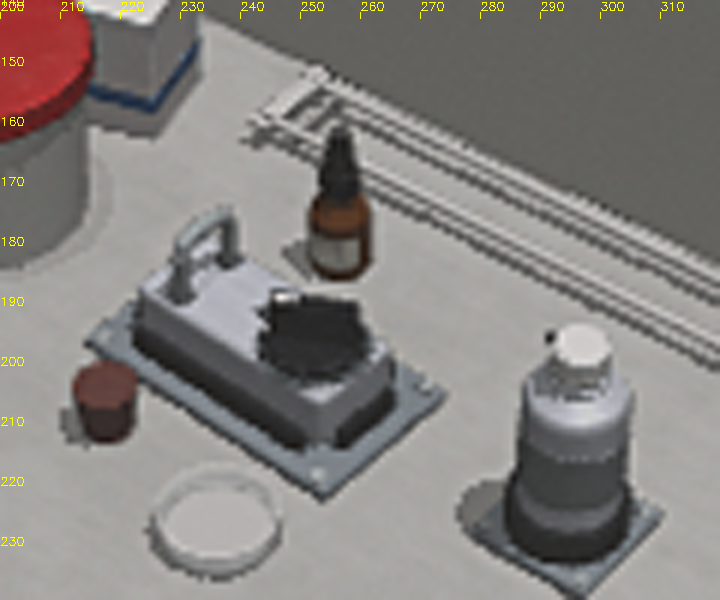

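View pics/side0c.png

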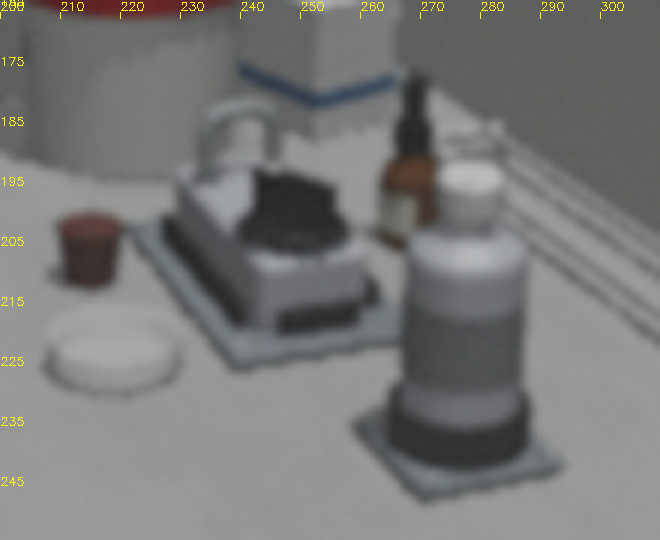

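```bash
python3 - <<'E'
from h import *
f='scene0'
a,b,c=[atz(f,u,.008) for u in((214.3,196.5),(253.3,221.3),(274,205.3))]
print(a,b,c,np.linalg.norm(a-b),np.linalg.norm(b-c))
d=a-b; print('ly yaw',np.degrees(np.arctan2(d[1],d[0])), 'lx',np.degrees(np.arctan2(*(c-b)[1::-1])),'ctr',(a+c)/2)
print('cap',atz(f,(297,196.5),.125),atz('side0',(278.3,194.5),.125))
print('bow',atz(f,(234.5,178),.076),atz('side0',(240,183.5),.076))
print('dish',atz(f,(236,227),.015),'bung',atz(f,(217.5,203.5),.03),'drop',atz(f,(256.5,162),.091))
def tri(u,v):
    o,p=ray(f,u);q,r=ray('side0',v);s=np.linalg.lstsq(np.c_[p,-r],q-o,rcond=None)[0];A=o+s[0]*p;B=q+s[1]*r;return (A+B)/2,np.linalg.norm(A-B)
print(tri((297,196.5),(278.3,194.5)),tri((234.5,178),(240,183.5)))
E
```

```text
[0.50139458 0.1671223  0.008     ] [0.49330778 0.01248433 0.008     ] [0.58069808 0.00338026 0.008     ] 0.15484928484615387 0.08786323175398997
ly yaw 87.0064407759727 lx -5.94745165589129 ctr [0.54104633 0.08525128 0.008     ]
cap [ 0.54941314 -0.09090273  0.125     ] [ 0.54195767 -0.10236419  0.125     ]
bow [0.5455579  0.12201549 0.076     ] [0.54204312 0.11414558 0.076     ]
dish [0.44193909 0.03352244 0.015     ] bung [0.46938619 0.12463826 0.03      ] drop [0.62752518 0.10445893 0.091     ]
(array([ 0.5520494 , -0.08811907,  0.11919544]), np.float64(0.00380168739127543)) (array([0.54750037, 0.12451867, 0.07219169]), np.float64(0.001894476845436074))
```

```bash
python3 - <<'E'
from h import *
f='scene0'
s='side0'
def tri(u,v):
    o,p=ray(f,u);q,r=ray(s,v);t=np.linalg.lstsq(np.c_[p,-r],q-o,rcond=None)[0];A=o+t[0]*p;B=q+t[1]*r;return (A+B)/2,np.linalg.norm(A-B)
print(tri((292/1.5,225/1.5),(333/1.5,240/1.5)))
d=np.load('pics/wrist0.npz');T=d['T'];o=-T[:3,:3].T@T[:3,3]
S=ctrl.get_state();M=R.from_rotvec(S['tool_rot']).as_matrix()
print('cam in tool',M.T@(o-S['position']), 'look',M.T@(-T[2,:3]), 'tcp px',proj('wrist0',S['position']))
E
```

```text
(array([0.55412535, 0.28531043, 0.09483106]), np.float64(0.0005243947934169201))
cam in tool [-0.00079223 -0.16230683  0.07578519] look [ 4.36393740e-04  9.61284208e-01 -2.75558489e-01] tcp px [[253.32434443 232.72160507]]
```

Emit:
drive_tool(
  increments="0 -40 0 0 0; 0 -40 0 0 0; -40 0 -42 -3 0; -40 0 -42 -3 0; -40 0 -42 -3 0; -40 0 -42 -3 0; -40 0 -42 -3 0; -40 0 -42 -3 0",
  squeeze=20,
)

```text
time: 1.15
position: [0.4233, 0.3123, 0.3026]
tool_rot: [-1.234, -1.169, 1.168]
ft_force: [1.1, 1.0, 0.3]
grip_width: 0.997
```

Emit:
drive_tool(
  increments="-56 0 -34 0 0; -56 0 -34 0 0; -56 0 -34 0 0; -56 0 -34 0 0; -56 0 -34 0 0; 0 0 0 0 0; 0 0 0 0 0; 0 0 0 0 0",
)

```text
time: 2.15
position: [0.5689, 0.0403, 0.3024]
tool_rot: [-1.233, -1.17, 1.17]
ft_force: [0.5, 1.0, 0.3]
grip_width: 1.0
```

```bash
python3 - <<'E'
from h import *
snap('wrist','w1',s=1.5);st()
E
```

```text
time 2.2
joint_positions [-0.5078  0.1241  0.4353  1.5423 -0.0531  1.4869  1.4465]
qd [-0.0002 -0.0002  0.0057 -0.0016  0.0027 -0.0014  0.0021]
joint_torque [ 3.29900e-01 -3.52727e+01  1.99950e+00 -3.16898e+01  5.97000e-02
  8.05000e-02 -3.30000e-03]
position [0.5689 0.0402 0.3025]
tool_rot [-1.2333 -1.17    1.1694]
ft_force [-0.6751 -0.1139 -0.1632]
torque [0.0276 0.0539 0.0304]
grip_width 0.9995
[[ 0.053 -0.    -0.999]
 [ 0.999  0.001  0.053]
 [ 0.001 -1.     0.   ]]
```

View pics/w1.png

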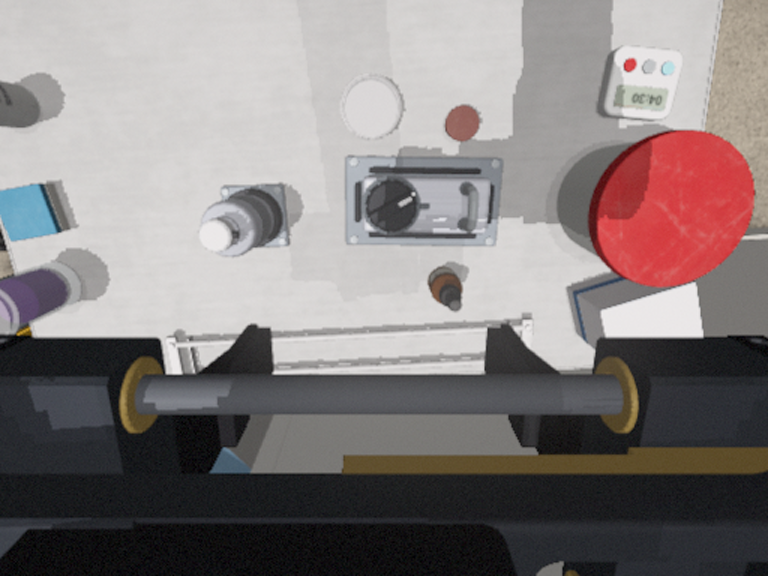

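```bash
python3 - <<'E'
from h import *
fn='w1';c=(125,95,345,175)
im=np.load('pics/'+fn+'.npz')['img'][c[1]:c[3],c[0]:c[2]]
im=cv2.resize(im,None,fx=3.6,fy=3.6,interpolation=cv2.INTER_CUBIC);im1=im
c=(225,98,340,168)
im=np.load('pics/'+fn+'.npz')['img'][c[1]:c[3],c[0]:c[2]]
im=cv2.resize(im,None,fx=7,fy=7,interpolation=cv2.INTER_CUBIC)
for k in range(0,im.shape[1],70): cv2.putText(im,str(c[0]+k//7),(k,10),0,.4,(0,0,255),1);cv2.line(im,(k,12),(k,18),(0,0,255),1)
for k in range(0,im.shape[0],70): cv2.putText(im,str(c[1]+k//7),(0,k+5),0,.4,(0,0,255),1)
cv2.imwrite('pics/w1c.png',im)
c=(125,110,205,180)
im=np.load('pics/'+fn+'.npz')['img'][c[1]:c[3],c[0]:c[2]]
im=cv2.resize(im,None,fx=8,fy=8,interpolation=cv2.INTER_CUBIC)
for k in range(0,im.shape[1],80): cv2.putText(im,str(c[0]+k//8),(k,10),0,.4,(0,0,255),1);cv2.line(im,(k,12),(k,18),(0,0,255),1)
for k in range(0,im.shape[0],80): cv2.putText(im,str(c[1]+k//8),(0,k+5),0,.4,(0,0,255),1)
cv2.imwrite('pics/w1d.png',im)
E
```

```text
(no output)
```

View pics/w1c.png

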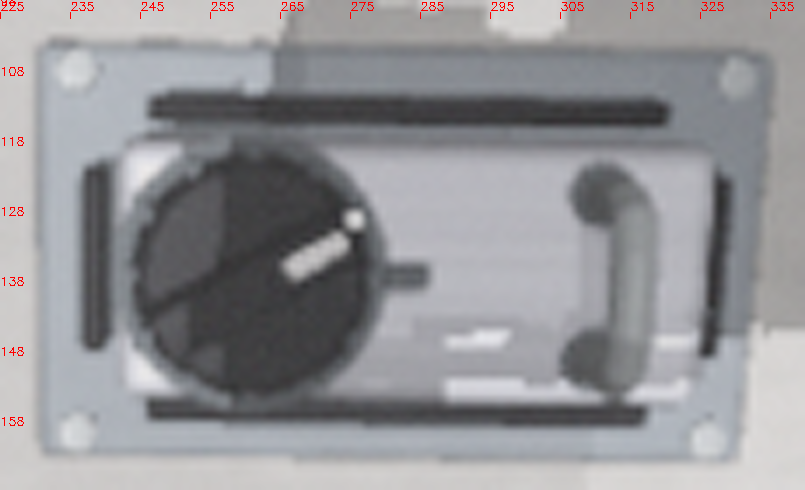

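View pics/w1d.png

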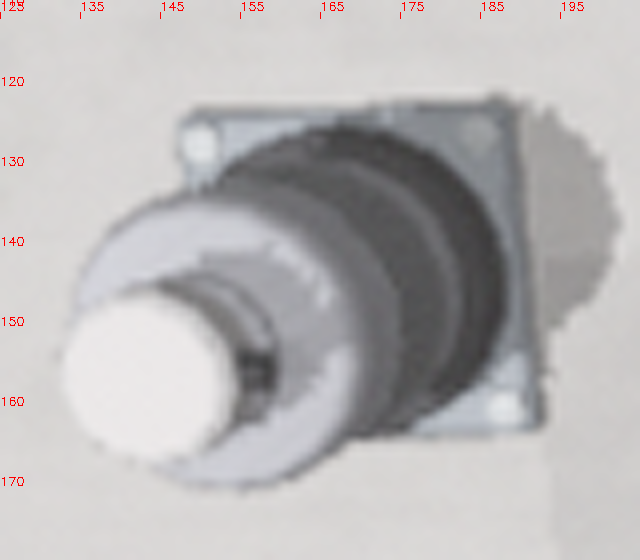

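```bash
python3 - <<'E'
from h import *
f='w1'
C=[atz(f,u,.008) for u in((230.7,104.7),(334.7,105.9),(330.4,163.7),(231.4,163))]
a,b,c,d=C
for p in C: print(p.round(4))
ctr=sum(C)/4; print('ctr',ctr,[np.linalg.norm(x-y).round(4) for x,y in((a,b),(b,c),(c,d),(d,a))])
ang=lambda v:np.degrees(np.arctan2(v[1],v[0]))
print('y dir',ang(b-a),ang(c-d),'x dir',ang(d-a),ang(c-b))
th=ang((b-a)+(c-d));y=np.array([np.cos(np.radians(th)),np.sin(np.radians(th))]);print(th)
print('dial pred',ctr[:2]-.034*y,'bow pred',ctr[:2]+.038*y)
print('skirt',atz(f,(261,136.6),.05),'bow',atz(f,(314.7,138.7),.078))
w,t=atz(f,(275.7,129.4),.0705),atz(f,(266.4,136.6),.0705);print('ptr',w,t,ang(w-t))
print('cap',atz(f,(143.9,157.1),.125))
E
```

```text
[0.4918 0.0114 0.008 ]
[0.5019 0.1698 0.008 ]
[0.5915 0.1652 0.008 ]
[0.5819 0.0059 0.008 ]
ctr [0.54175892 0.08810981 0.008     ] [np.float64(0.1587), np.float64(0.0897), np.float64(0.1596), np.float64(0.0903)]
y dir 86.3358323517261 86.54549438927685 x dir -3.4876609602573287 -2.9415842864556305
86.44094473096428
dial pred [0.53964829 0.05417538] bow pred [0.54411785 0.12603652]
skirt [0.53779388 0.05432617 0.05      ] bow [0.54133258 0.12494845 0.078     ]
ptr [0.52703442 0.07398746 0.0705    ] [0.53596901 0.06110467 0.0705    ] 124.74245441877429
cap [ 0.54647299 -0.08793665  0.125     ]
```

Emit:
drive_tool(
  increments="-43 0 5 0 255; -43 30 5 0 255; -43 40 6 0 255; 0 40 0 0 255; 0 40 0 0 255; 0 0 0 0 255; 0 0 0 0 255",
)

```text
time: 3.08
position: [0.5472, -0.0891, 0.1542]
tool_rot: [-1.236, -1.17, 1.167]
ft_force: [-0.1, 0.9, 0.3]
grip_width: 0.284
```

```bash
python3 - <<'E'
from h import *
snap('wrist','w2',s=1.5);st()
snap('scene','s2',(230,130,350,240),5)
E
```

```text
time 3.125
joint_positions [-0.3607  0.1702  0.5271  1.8001 -0.0924  1.1922  1.7094]
qd [ 0.0029 -0.0046  0.0049 -0.005   0.0004 -0.0015  0.002 ]
joint_torque [-7.75000e-02 -3.34720e+01  2.65500e+00 -2.87865e+01  4.62000e-02
  1.05600e-01 -2.90000e-03]
position [ 0.5476 -0.0893  0.1547]
tool_rot [-1.2373 -1.1708  1.1665]
ft_force [ 0.9364 -0.3841  0.1848]
torque [-0.0604 -0.0287  0.0317]
grip_width 0.2386
[[ 0.055  0.003 -0.998]
 [ 0.998  0.     0.055]
 [ 0.    -1.    -0.003]]
```

View pics/s2.png

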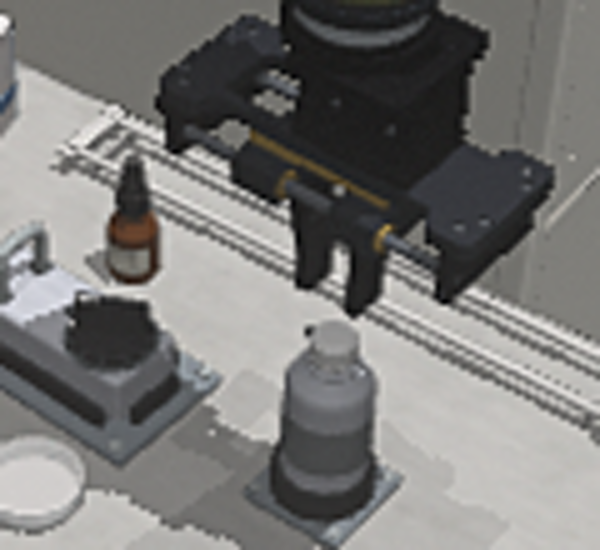

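View pics/w2.png

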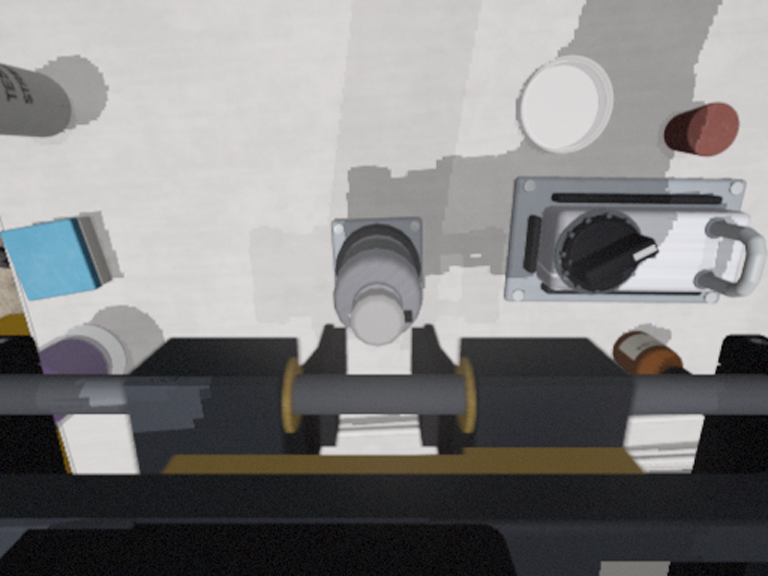

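```bash
python3 - <<'E'
from h import *
print(atz('w2',(252,211),.125),atz('w2',(252,213),.125)); print(proj('w2',[[.5465,-.088,.125],[.548,-.089,.125]]))
E
```

```text
[ 0.54391435 -0.08951218  0.125     ] [ 0.54542721 -0.08959515  0.125     ]
[[254.32242444 214.29407864]
 [253.03161986 216.32957274]]
```

Emit:
drive_tool(
  increments="0 4 0 0 255; 0 8 0 0 255; 0 8 0 0 255; 0 4 0 0 255; 0 4 0 0 255; 0 3 0 0 255; 0 3 0 0 255; 0 2 0 0 255",
)

```text
time: 4.18
position: [0.5464, -0.0898, 0.119]
tool_rot: [-1.235, -1.168, 1.166]
ft_force: [-8.4, 1.5, 23.4]
grip_width: 0.006
```

Emit:
drive_tool(
  increments="0 -10 0 0 255; 0 -30 0 0 220; 0 -40 0 0 110; 48 0 5 0 110; 48 0 5 0 110; 48 0 5 0 110; 0 0 0 0 110; 0 0 0 0 110",
)

```text
time: 5.18
position: [0.5394, 0.0541, 0.1965]
tool_rot: [-1.236, -1.167, 1.168]
ft_force: [-0.0, -0.8, 0.3]
grip_width: 0.559
```

```bash
python3 - <<'E'
from h import *
snap('wrist','w3',s=1.5);st()
snap('scene','s3',(200,130,350,240),5)
E
```

```text
time 5.225
joint_positions [-0.5366  0.1052  0.4179  1.7714 -0.0438  1.2739  1.4044]
qd [ 0.0109 -0.0028  0.0092 -0.0004 -0.0034  0.0017 -0.0027]
joint_torque [-9.06500e-01 -3.30100e+01  6.46900e-01 -3.04606e+01 -6.42000e-02
  7.37000e-02  8.00000e-04]
position [0.5395 0.0534 0.1965]
tool_rot [-1.237  -1.166   1.1665]
ft_force [ 0.1649 -0.2523 -0.6765]
torque [ 0.0021 -0.0194  0.0312]
grip_width 0.5613
[[ 0.058  0.    -0.998]
 [ 0.998 -0.001  0.058]
 [-0.001 -1.    -0.   ]]
```

View pics/s3.png

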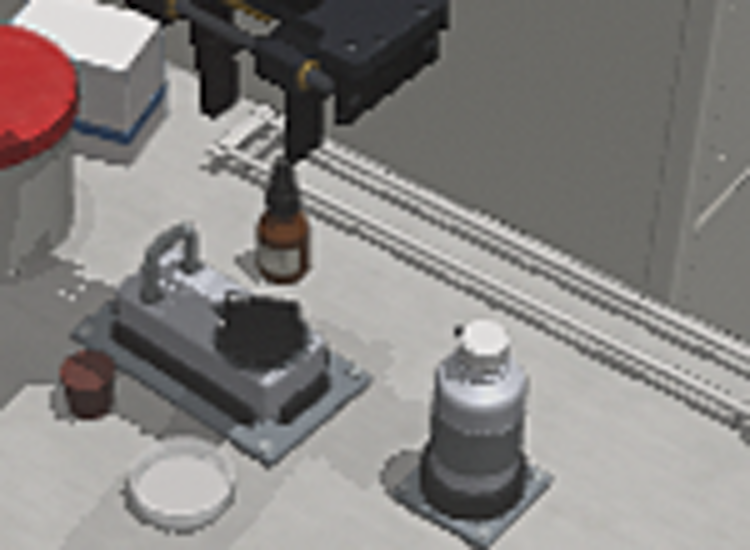

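View pics/w3.png

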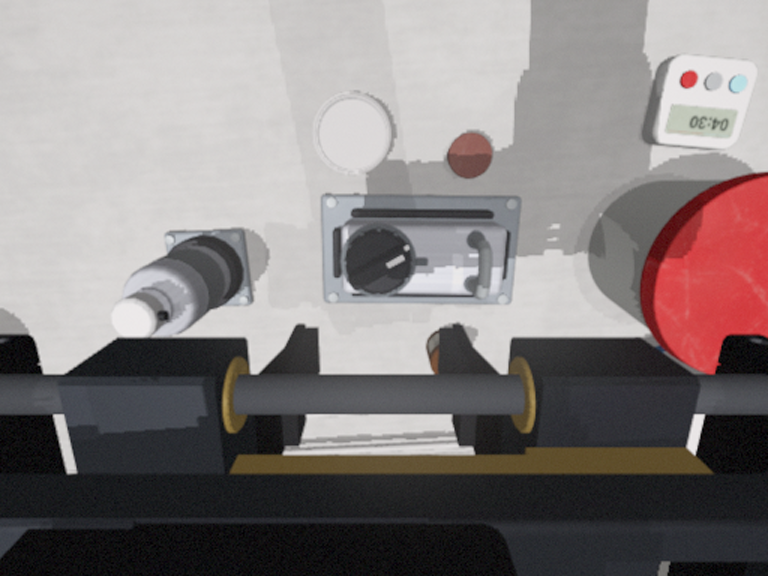

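```bash
python3 - <<'E'
from h import *
fn='w3';c=(212,125,352,206)
im=np.load('pics/'+fn+'.npz')['img'][c[1]:c[3],c[0]:c[2]]
im=cv2.resize(im,None,fx=5.7,fy=5.7,interpolation=cv2.INTER_CUBIC)
for k in range(0,140,10): cv2.putText(im,str(c[0]+k),(int(k*5.7),10),0,.4,(0,0,255),1)
for k in range(0,80,10): cv2.putText(im,str(c[1]+k),(0,int(k*5.7)+5),0,.4,(0,0,255),1)
for p,col in (((.5395,.0545,.0705),(0,255,0)),((.5395,.0545,.0495),(255,255,0)),((.543,.1255,.0805),(0,255,0))):
    u=(proj(fn,p)[0]-c[:2])*5.7; cv2.circle(im,tuple(int(v) for v in u),3,col,1)
u0=np.array([.5395,.0545,.0495])
pts=[tuple(int(v) for v in ((proj(fn,u0+.025*np.array([np.cos(t),np.sin(t),0]))[0]-c[:2])*5.7)) for t in np.linspace(0,6.28,60)]
for p in pts: cv2.circle(im,p,1,(0,255,255),-1)
a=np.radians(116.5);d=np.array([np.cos(a),np.sin(a),0]);n=np.array([-d[1],d[0],0])
q=[u0+[0,0,.021]+s*.022*d+t*.0055*n for s,t in((1,1),(1,-1),(-1,-1),(-1,1),(1,1))]
q=[tuple(int(v) for v in ((proj(fn,x)[0]-c[:2])*5.7)) for x in q]
for x,y in zip(q,q[1:]): cv2.line(im,x,y,(0,255,0),1)
cv2.imwrite('pics/w3c.png',im)
E
```

```text
(no output)
```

View pics/w3c.png

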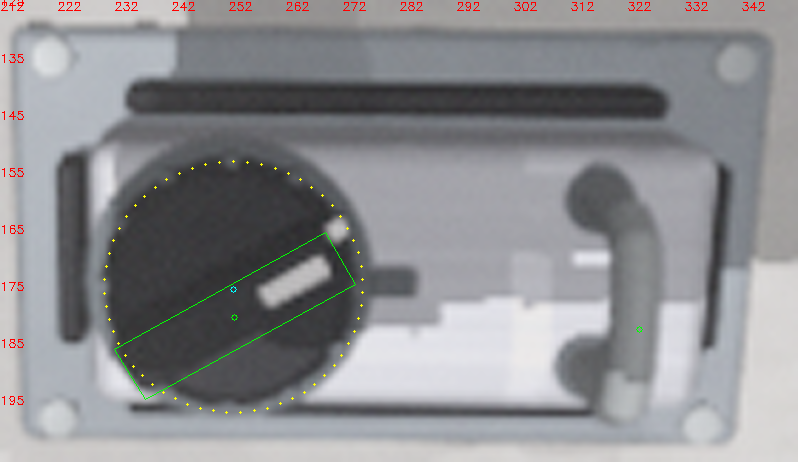

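Emit:
drive_tool(
  increments="1 0 1 10.1 110; 0 0 0 10.1 110; 0 20 0 10.1 110; 0 30 0 10.1 110; 0 30 0 10.1 110; 0 20 0 10 110; 0 10 0 0 110; 0 10 0 0 110; 0 0 0 0 110",
)

```text
time: 6.4
position: [0.5382, 0.0555, 0.0763]
tool_rot: [-1.541, -0.36, 0.361]
ft_force: [0.1, 0.0, -0.7]
grip_width: 0.568
```

```bash
python3 - <<'E'
from h import *
snap('wrist','w4',s=1.5);st()
snap('scene','s4',(200,130,320,240),5)
E
```

```text
time 6.45
joint_positions [-0.5794  0.2255  0.4781  1.9067 -0.1199  1.0367  0.4086]
qd [-0.0022 -0.0099 -0.0001 -0.0113 -0.0012  0.0007 -0.0082]
joint_torque [ 3.39000e-02 -3.54163e+01  3.25860e+00 -2.68448e+01 -4.15000e-02
  6.93000e-02  2.21000e-02]
position [0.5386 0.0557 0.0769]
tool_rot [-1.5407 -0.3603  0.3596]
ft_force [0.2197 0.8852 1.0411]
torque [-0.068   0.0433  0.0283]
grip_width 0.5661
[[ 0.896  0.    -0.443]
 [ 0.443  0.     0.896]
 [ 0.    -1.    -0.   ]]
```

View pics/s4.png

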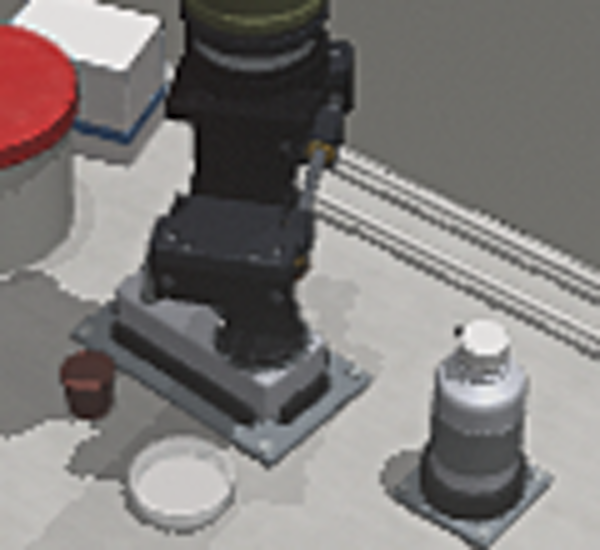

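View pics/w4.png

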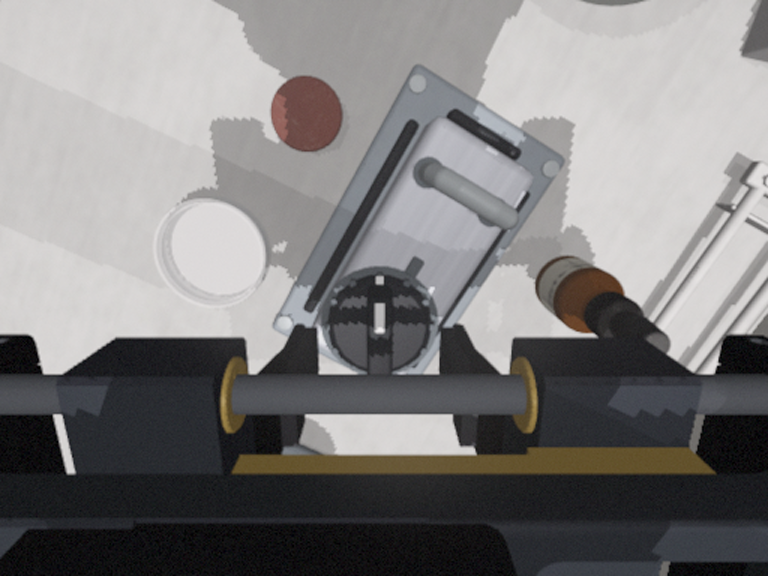

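Emit:
drive_tool(
  increments="0 10 0 0 110; 0 10 0 0 110; 0 4 0 0 110; 0 0 0 0 110",
)

```text
time: 7.0
position: [0.538, 0.0558, 0.052]
tool_rot: [-1.541, -0.359, 0.36]
ft_force: [0.4, -0.6, -0.0]
grip_width: 0.57
```

Emit:
drive_tool(
  increments="0 0 0 0 200; 0 0 0 0 255; 0 0 0 0 255; 0 0 0 0 255; 0 0 0 0 255; 0 0 0 0 255",
  squeeze=15,
)

```text
time: 7.75
position: [0.5384, 0.0559, 0.0526]
tool_rot: [-1.541, -0.359, 0.359]
ft_force: [-0.1, 0.6, 0.4]
grip_width: 0.124
```

Emit:
drive_tool(
  increments="0 0 0 5 255; 0 0 0 5 255; 0 0 0 5 255; 0 0 0 5 255; 0 0 0 5 255; 0 0 0 5 255; 0 0 0 0 255; 0 0 0 0 255",
)

```text
time: 8.75
position: [0.5387, 0.0561, 0.0527]
tool_rot: [-1.57, 0.049, -0.051]
ft_force: [1.0, 0.5, -1.1]
grip_width: 0.122
```

```bash
python3 - <<'E'
from h import *
st();snap('wrist','w5',s=1.5)
E
```

```text
time 8.75
joint_positions [-0.6378  0.2658  0.5485  1.9283 -0.1647  0.9906 -0.0781]
qd [ 0.0025 -0.0016 -0.0009 -0.0027 -0.0028  0.0051 -0.0061]
joint_torque [ 1.76000e-01 -3.60137e+01  4.54740e+00 -2.57509e+01  1.21000e-01
  4.93900e-01  1.95000e-02]
position [0.5387 0.0561 0.0527]
tool_rot [-1.57    0.0495 -0.0507]
ft_force [ 1.0494  0.4922 -1.1224]
torque [-0.0365 -0.2754 -0.0327]
grip_width 0.1224
[[ 0.998  0.001  0.064]
 [-0.064  0.     0.998]
 [ 0.001 -1.     0.   ]]
```

View pics/w5.png

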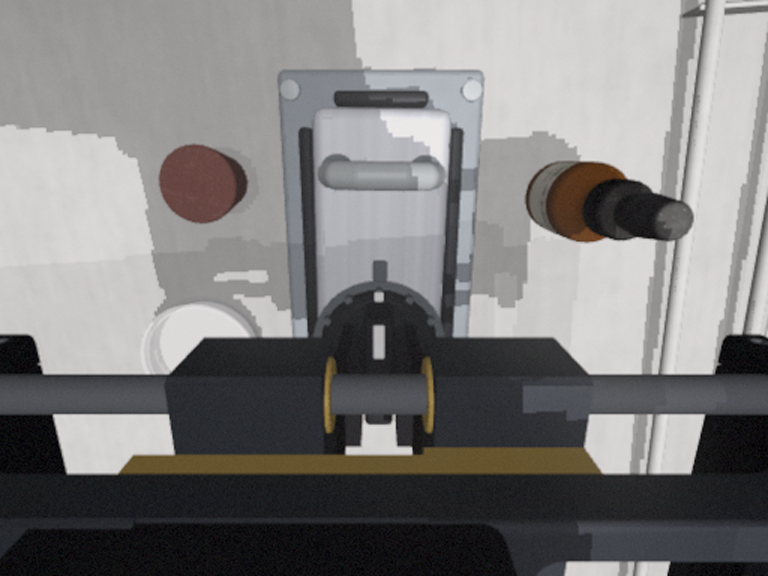

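Emit:
drive_tool(
  increments="0 0 0 0 110; 0 0 0 0 110; 0 0 0 0 110; 0 0 0 0 110; 0 -20 0 0 110; 0 -40 0 0 110; 0 -40 0 0 110; 0 0 0 0 110; 0 0 0 0 110",
)

```text
time: 9.93
position: [0.5379, 0.056, 0.1521]
tool_rot: [-1.57, 0.052, -0.051]
ft_force: [-0.6, -0.6, -0.7]
grip_width: 0.572
```

```bash
python3 - <<'E'
from h import *
st();snap('wrist','w6',s=1.5);print(atz('w5',(254,115.3),.078))
E
```

```text
time 9.925
joint_positions [-0.673   0.1455  0.5689  1.8336 -0.0845  1.187  -0.1424]
qd [ 0.0015  0.0159 -0.0017  0.0188  0.0003 -0.0005 -0.0006]
joint_torque [ 7.96000e-02 -3.32120e+01  2.70020e+00 -3.04296e+01 -5.10000e-02
 -1.87000e-02 -2.60000e-03]
position [0.5379 0.056  0.1521]
tool_rot [-1.5701  0.0517 -0.0506]
ft_force [-0.5977 -0.65   -0.6733]
torque [-0.0632  0.1009  0.0115]
grip_width 0.5723
[[ 0.998 -0.001  0.065]
 [-0.065  0.     0.998]
 [-0.001 -1.     0.   ]]
[0.54347704 0.126003   0.078     ]
```

View pics/w6.png

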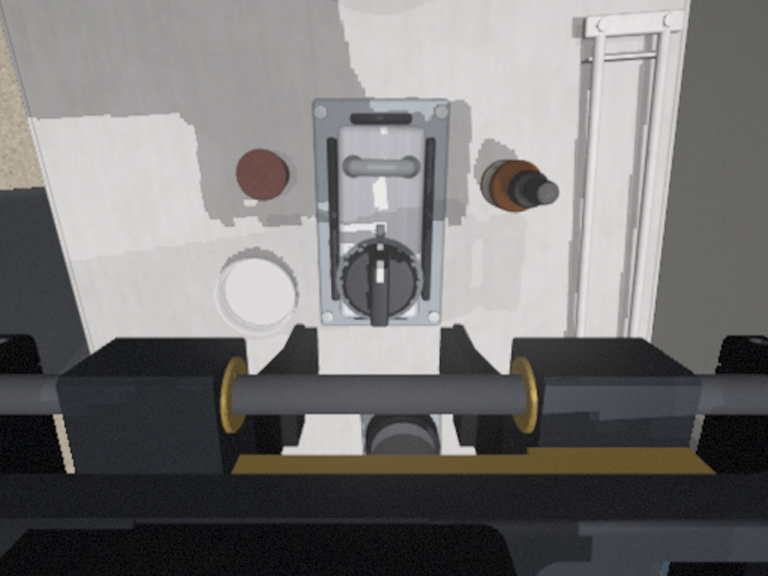

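Emit:
drive_tool(
  increments="1 0 35 0 150; 0 0 36 -10 150; 0 0 0 -10 150; 0 0 0 -10 150; 0 0 0 -10 150; 0 10 0 -10 150; 0 10 0 -10 150; 0 10 0 -10 150; 0 10 0 -10 150; 0 10 0 -10 150; 0 0 0 0 150; 0 0 0 0 150; 0 0 0 0 150",
)

```text
time: 11.6
position: [0.5442, 0.1267, 0.1028]
tool_rot: [-1.24, -1.16, 1.159]
ft_force: [0.1, 0.7, -0.4]
grip_width: 0.412
```

```bash
python3 - <<'E'
from h import *
st();snap('wrist','w7',s=1.5)
E
```

```text
time 11.6
joint_positions [-0.597   0.2237  0.362   1.8384 -0.0886  1.0947  1.3012]
qd [-0.0005 -0.0032 -0.0019 -0.0022  0.0003  0.0002  0.0067]
joint_torque [ 3.31000e-02 -3.81173e+01  2.61180e+00 -2.80627e+01  2.58000e-02
  9.15000e-02 -1.84000e-02]
position [0.5442 0.1267 0.1028]
tool_rot [-1.2403 -1.1601  1.1594]
ft_force [ 0.1073  0.6846 -0.4232]
torque [ 0.0351 -0.0487 -0.0047]
grip_width 0.4125
[[ 0.067  0.    -0.998]
 [ 0.998  0.     0.067]
 [ 0.    -1.    -0.   ]]
```

View pics/w7.png

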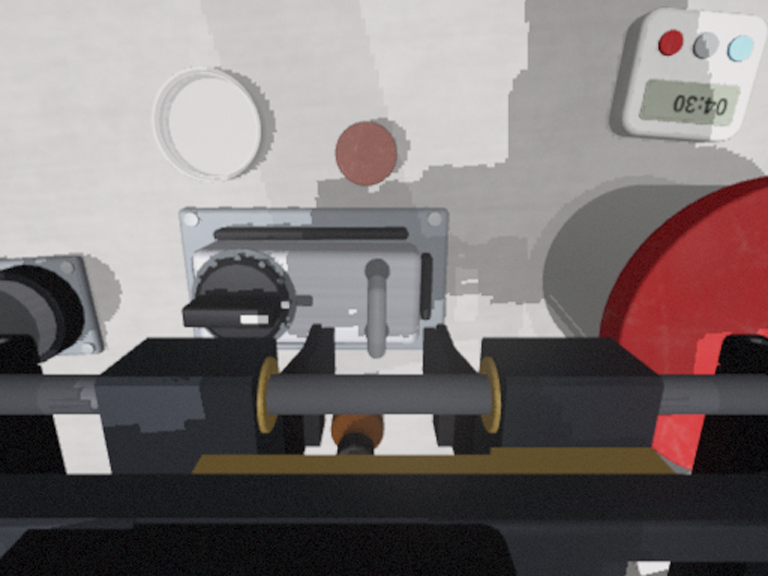

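```bash
python3 - <<'E'
from h import *
P=np.array([[.5433+d,.1265,.076] for d in(-.0215,0,.0215)]);print(proj('w7',P)*1.5)
E
```

```text
[[375.5531938  279.14705863]
 [378.67675389 323.17394301]
 [381.62288996 364.70001855]]
```

Emit:
drive_tool(
  increments="0 15 0 0 150; 0 15 0 0 150; 0 12 0 0 150; 0 4 0 0 150; 0 0 0 0 150",
)

```text
time: 12.28
position: [0.5438, 0.1266, 0.0562]
tool_rot: [-1.239, -1.16, 1.161]
ft_force: [0.0, 0.2, -0.4]
grip_width: 0.411
```

Emit:
drive_tool(
  increments="0 0 0 0 200; 0 0 0 0 255; 0 0 0 0 255; 0 0 0 0 255; 0 0 0 0 255; 0 0 0 0 255",
  squeeze=60,
)

```text
time: 13.02
position: [0.5442, 0.1261, 0.0567]
tool_rot: [-1.24, -1.161, 1.161]
ft_force: [0.3, -3.0, 1.5]
grip_width: 0.084
```

```bash
python3 - <<'E'
from h import *
st();snap('wrist','w8',s=1.5)
snap('side','d8',(190,150,310,250),6)
E
```

```text
time 13.025
joint_positions [-0.5868  0.2778  0.3554  1.878  -0.1126  1.005   1.3216]
qd [-0.0013  0.0011 -0.0004  0.0007  0.0015  0.0009 -0.0001]
joint_torque [-1.35470e+00 -3.92040e+01  1.68890e+00 -2.63939e+01 -7.11100e-01
 -5.34000e-02  9.00000e-03]
position [0.5442 0.1261 0.0567]
tool_rot [-1.2402 -1.1607  1.1608]
ft_force [ 0.2913 -3.0013  1.4998]
torque [-0.5871 -0.0219  0.0475]
grip_width 0.0838
[[ 0.066  0.    -0.998]
 [ 0.998 -0.001  0.066]
 [-0.    -1.    -0.   ]]
```

View pics/w8.png

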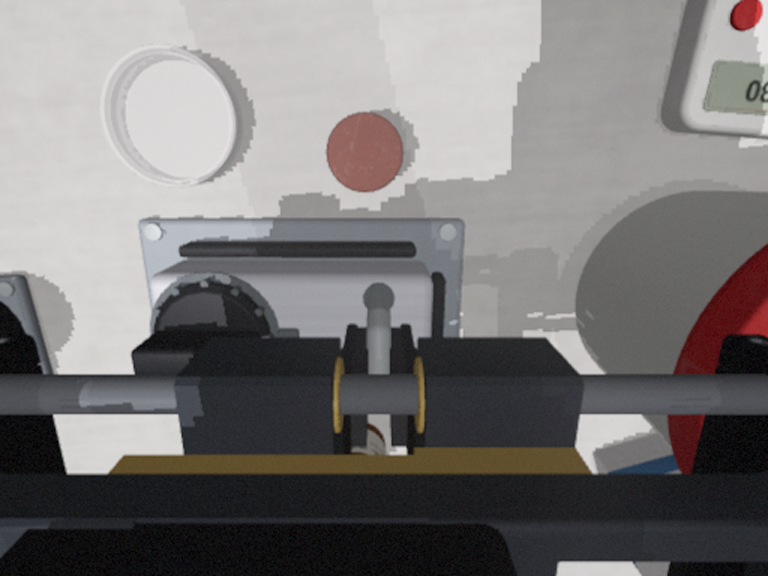

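View pics/d8.png

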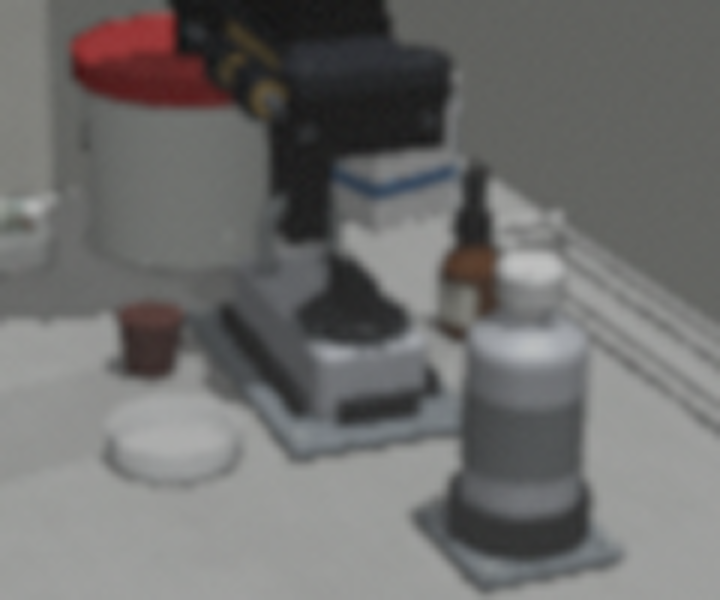

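Emit:
drive_tool(
  increments="0 -2 0 0 255; 0 -3 0 0 255; 0 -3 0 0 255; 0 -3 0 0 255; 0 -3 0 0 255; 0 -3 0 0 255; 0 -3 0 0 255; 0 0 0 0 255",
)

```text
time: 14.12
position: [0.5438, 0.1268, 0.077]
tool_rot: [-1.239, -1.161, 1.161]
ft_force: [-1.1, -1.6, 0.6]
grip_width: 0.082
```

```bash
python3 - <<'E'
from h import *
st()
snap('side','d9',(190,150,310,250),6)
E
```

```text
time 14.125
joint_positions [-0.5918  0.2528  0.3584  1.8618 -0.102   1.0448  1.313 ]
qd [-0.0001  0.0013 -0.0002  0.0029 -0.0014 -0.0044 -0.0002]
joint_torque [-7.44200e-01 -3.91343e+01  2.17640e+00 -2.82465e+01 -4.01600e-01
 -5.20400e-01  7.30000e-03]
position [0.5438 0.1268 0.077 ]
tool_rot [-1.239  -1.1609  1.1608]
ft_force [-1.1183 -1.5622  0.6411]
torque [-0.3446  0.3531  0.0297]
grip_width 0.0818
[[ 0.065 -0.    -0.998]
 [ 0.998  0.     0.065]
 [ 0.    -1.     0.   ]]
```

View pics/d9.png

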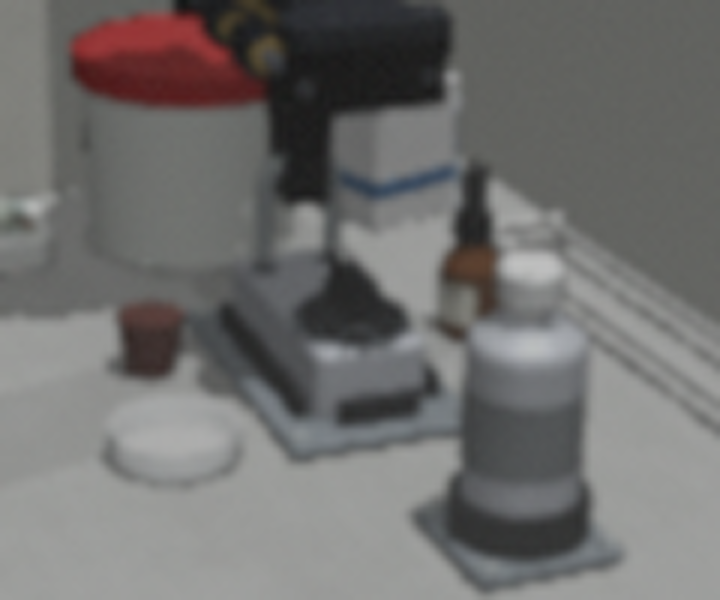

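Emit:
drive_tool(
  increments="0 -2 0 0 255; 0 -2 0 0 255; 0 -2 0 0 255; 0 -2 0 0 255; 0 -2 0 0 255; 0 -2 0 0 255; 0 -2 0 0 255; 0 -2 0 0 255; 0 0 0 0 255",
)

```text
time: 15.3
position: [0.5442, 0.1268, 0.0928]
tool_rot: [-1.24, -1.161, 1.16]
ft_force: [0.1, 0.5, -4.9]
grip_width: 0.086
```

```bash
python3 - <<'E'
from h import *
st()
snap('side','d10',(190,150,310,250),6)
E
```

```text
time 15.3
joint_positions [-0.595   0.2346  0.3607  1.8478 -0.0936  1.075   1.3066]
qd [ 0.0001  0.0021  0.0012  0.0043 -0.0002 -0.001   0.0018]
joint_torque [-9.60000e-03 -4.14452e+01  2.98260e+00 -3.02874e+01  1.02800e-01
  1.40900e-01 -3.70000e-03]
position [0.5442 0.1268 0.0928]
tool_rot [-1.2395 -1.1615  1.1605]
ft_force [ 0.1234  0.5104 -4.913 ]
torque [ 0.0577 -0.0623 -0.0151]
grip_width 0.0857
[[ 0.065  0.001 -0.998]
 [ 0.998  0.     0.065]
 [ 0.    -1.    -0.001]]
```

View pics/d10.png

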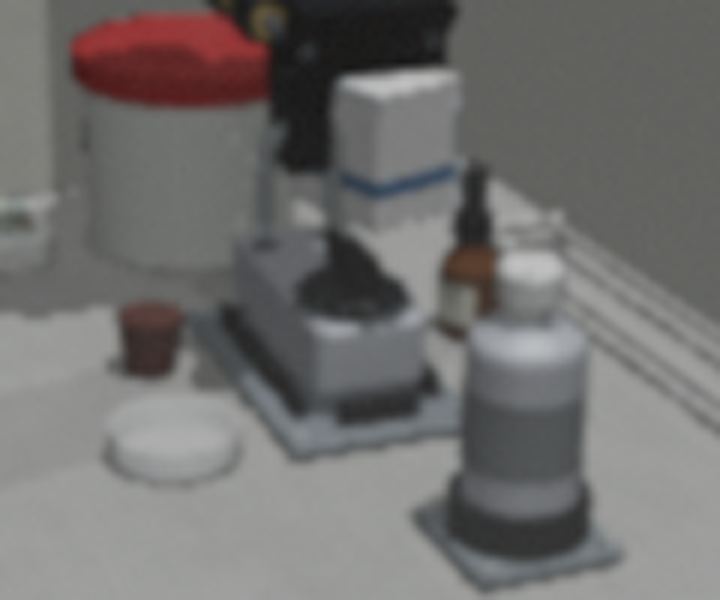

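Emit:
drive_tool(
  increments="0 -3 0 0 255; 0 -5 0 0 255; 0 -7 0 0 255; 0 -8 0 0 255; 0 -8 0 0 255; 0 -8 0 0 255; 0 -8 0 0 255; 0 -8 0 0 255; 0 -8 0 0 255; 0 -8 0 0 255; 0 -8 0 0 255; 0 -8 0 0 255; 0 -8 0 0 255; 0 -8 0 0 255; 0 -6 0 0 255; 0 -4 0 0 255; 0 -3 0 0 255; 0 -2 0 0 255; 0 0 0 0 255; 0 0 0 0 255",
)

```text
time: 17.85
position: [0.5439, 0.1267, 0.2104]
tool_rot: [-1.239, -1.161, 1.161]
ft_force: [0.4, -0.0, -5.8]
grip_width: 0.088
```

```bash
python3 - <<'E'
from h import *
st()
snap('side','d11',(190,90,310,250),4);snap('scene','s11',(170,70,320,240),4);snap('wrist','w11',s=1.5)
E
```

```text
time 17.85
joint_positions [-0.6119  0.1327  0.3684  1.7128 -0.0494  1.3056  1.272 ]
qd [ 0.0003 -0.0012  0.0009  0.0027 -0.0013  0.0001  0.0015]
joint_torque [ 4.50000e-03 -3.85036e+01  1.78490e+00 -3.34248e+01  1.08900e-01
  1.07600e-01 -3.00000e-04]
position [0.5439 0.1267 0.2104]
tool_rot [-1.2392 -1.1607  1.1611]
ft_force [ 0.4103 -0.0353 -5.8134]
torque [0.1029 0.0348 0.0154]
grip_width 0.0878
[[ 0.065 -0.    -0.998]
 [ 0.998 -0.     0.065]
 [-0.    -1.     0.   ]]
```

View pics/d11.png

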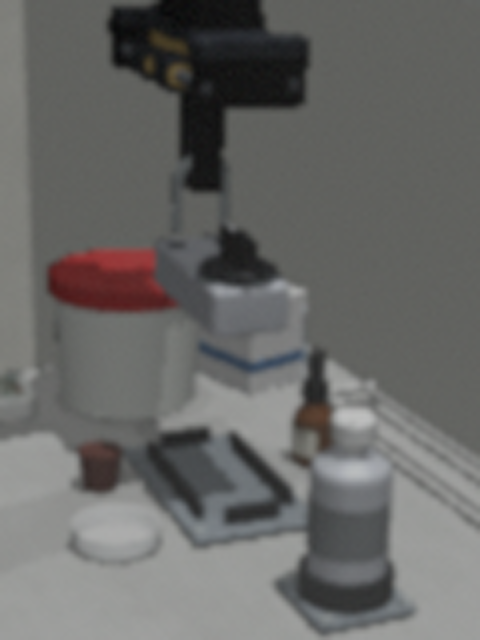

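View pics/s11.png

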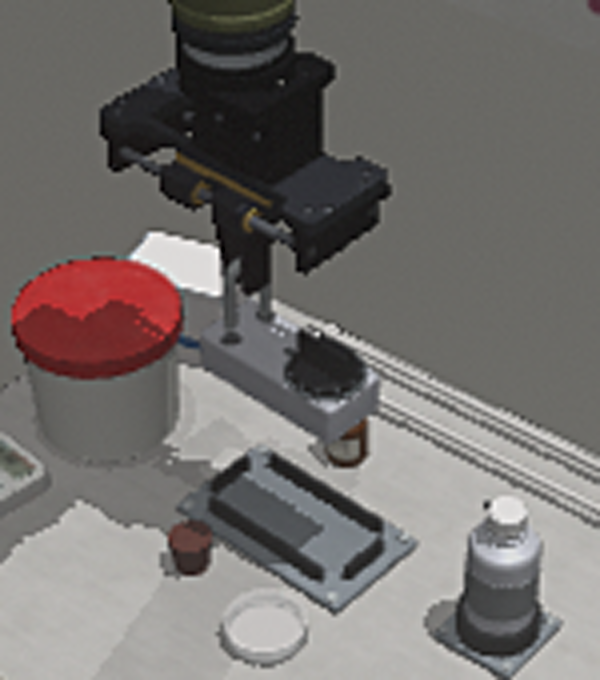

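View pics/w11.png

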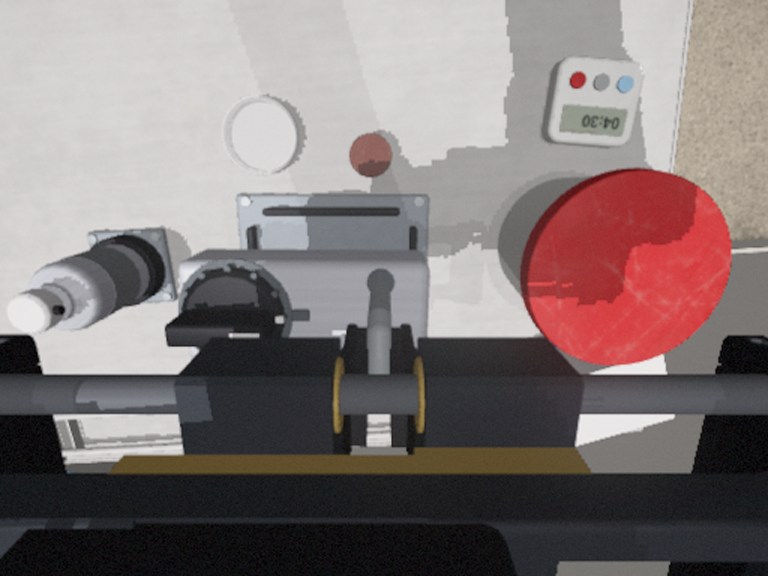

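```bash
python3 - <<'E'
from h import *
bow=np.array([.5437,.1267,.2104+.0187]);z0=bow[2]-.068-.024
for tilt in(-5,0,5):
  Rm=R.from_euler('z',86.3-90,degrees=True)*R.from_euler('x',tilt,degrees=True)
  def w(p): return bow+Rm.apply(np.array(p)-[0,.038,.092])
  P=[w(p) for p in((-.027,.062,0),(-.027,-.062,0),(.027,-.062,0),(-.027,.062,.034),(-.027,-.062,.034),(.027,-.062,.034))]
  print(tilt,'z low',min(p[2] for p in P)); 
  print(((proj('s11',P)-[170,70])*4).round().tolist()); print(((proj('d11',P)-[190,90])*4).round().tolist())
E
```

```text
-5 z low 0.1353583499496156
[[205.0, 377.0], [337.0, 444.0], [390.0, 404.0], [199.0, 338.0], [333.0, 404.0], [387.0, 364.0]]
[[152.0, 286.0], [214.0, 325.0], [293.0, 317.0], [151.0, 238.0], [213.0, 272.0], [293.0, 265.0]]
0 z low 0.1371
[[197.0, 370.0], [329.0, 449.0], [381.0, 409.0], [194.0, 333.0], [328.0, 411.0], [381.0, 371.0]]
[[148.0, 280.0], [210.0, 335.0], [288.0, 327.0], [148.0, 234.0], [210.0, 284.0], [289.0, 276.0]]
5 z low 0.12873451350079357
[[189.0, 363.0], [319.0, 453.0], [372.0, 413.0], [189.0, 327.0], [322.0, 417.0], [375.0, 378.0]]
[[145.0, 274.0], [205.0, 343.0], [282.0, 335.0], [146.0, 229.0], [207.0, 294.0], [285.0, 287.0]]
```

Emit:
drive_tool(
  increments="0 0 0 0 255; 0 0 0 0 255; 0 0 0 0 255; 0 0 0 0 255; 0 0 0 0 255; 0 0 0 0 255; 0 0 0 0 255; 0 0 0 0 255",
)

```text
time: 19.0
position: [0.544, 0.1267, 0.2106]
tool_rot: [-1.239, -1.161, 1.161]
ft_force: [-0.2, 0.2, -5.6]
grip_width: 0.087
```

```bash
python3 - <<'E'
from h import *
st()
snap('side','d12',(190,90,310,250),4);snap('scene','s12',(170,70,320,240),4)
E
```

```text
time 19.0
joint_positions [-0.6119  0.1325  0.3685  1.7125 -0.0494  1.3057  1.272 ]
qd [-0.0014 -0.0003 -0.0005  0.0009  0.001   0.0012 -0.0005]
joint_torque [ 0.00000e+00 -3.84143e+01  1.77420e+00 -3.33486e+01  1.07800e-01
  1.12000e-01 -4.00000e-04]
position [0.544  0.1267 0.2106]
tool_rot [-1.2394 -1.161   1.1609]
ft_force [-0.2089  0.1505 -5.5666]
torque [ 0.1276  0.0238 -0.0443]
grip_width 0.0873
[[ 0.065  0.    -0.998]
 [ 0.998  0.     0.065]
 [ 0.    -1.    -0.   ]]
```

View pics/d12.png

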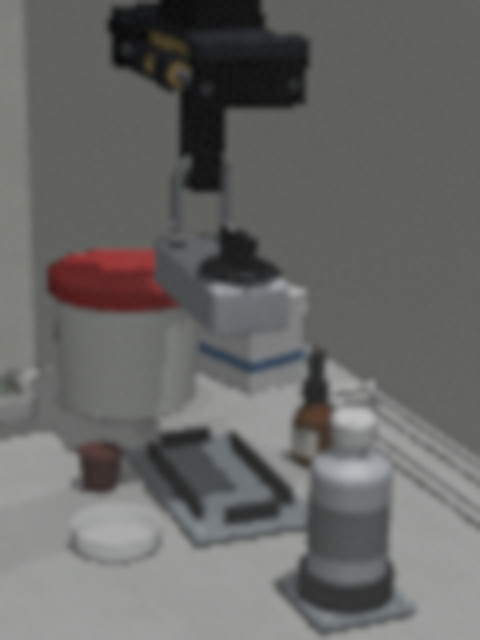

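The lock is level to within a few degrees. It is about 13 cm up and hasn't moved over the last second.

```bash
python3 -c "
from h import *
print(workorder.close_job())"
```

```text
the job is handed in; nothing more can be done
None
```

The job is done in the order asked and handed in at about 19 s; no verdict is reported.

- **Cap:** I pressed it down with the closed fingers until the tip was 6 mm below the cap's raised height, at 23 N. That is well past the spring's 5 N, so it reached its stop. The next picture showed it up again.
- **Dial:** It started one notch off. I turned it 30° clockwise. After I let go, the wrist picture showed the pointer in line with the index mark.
- **Shackle:** It slid up while the case stayed in the dock, then the case lifted at about 24 mm of pull, so the lock opened.
- **Final hold:** The lock hangs from the opened shackle about 13 cm above where it sat, gripped at 60 N. The side pictures over the last second look the same and the arm readings barely changed. The case edges fit a level pose to within a few degrees.
- **Other things:** Those visible in the last pictures look unmoved. The gripper never touched any of them.

Two readings disagreed slightly. In the wrist pictures the bow sat 3–4 mm off in the image's vertical direction; I took this as calibration error and did not correct for it. The opening on the 9 mm bow read about 7.5 mm, perhaps from pad squash at 60 N, and the bow did not slip.

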